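# Hang the blue lane divider on the two-hook stand

## Robot

A 6-joint arm with a two-finger parallel gripper is mounted at the origin on the work surface. World frame = base frame: x ahead of the robot, y to its left, z up, the work surface at z = 0. Lengths are in m, angles in rad, forces in N, time in s.
With the tool pointing down it reaches from about 0.225 to 0.875 m from the base axis. Payload 3.4 kg.
Tool frame: the origin (TCP) lies at the very end of the fingers, on their centre line; the grasp point (between the pads) lies 19 mm behind it (grasp_offset is the distance from the TCP to the grasp point, in m); y points along the fingers, z is the direction in which the jaws open and shut, and the axes are right-handed (so a half turn about y gives the same grasp; the last joint's range is limited). The gripper opens to 85 mm and grips with 20 to 120 N. Pads are 22 mm wide; open, the fingers measure 114 mm over their backs; the gripper's body (76 mm by 85 mm) begins 54 mm behind the grasp point. The pads swing forward as they close: fully open they stand 13 mm farther back than shut.
Start: joints at [1.111, 0.276, 1.505, -0, 1.361, -0.121], TCP at [0.191, 0.542, 0.231] pointing down, gripper open.
Joint ranges: [-2.89, 2.89], [-0.75, 2.08], [0.22, 2.7], [-1.18, 4.32], [0.11, 2.71], [-2.7, 2.7]. Speed limits (rad/s): [2.57, 2.57, 3.14, 3.14, 3.14, 3.14].

## Interface

Orientations are given as a unit quaternion [w, x, y, z].
In Python, from rig import get_state, get_image, sign_off, grasp_offset gives the robot as it stands.
- The arm moves only by the shell command python3 -m jog 'ROWS' [FORCE]. ROWS is JSON, one flat list of numbers, 7 for each row, row after row: the closure in counts, from 0 (fully open) to 255 (shut), then the shift along the tool's x, y, z in cm, then the turn, a rotation vector about the tool's x, y, z in units of 8 degrees (1.0 is 8 degrees). In form: [jaw, tx, ty, tz, rx, ry, rz, jaw, tx, ty, tz, rx, ry, rz, ...]. A call has 1 to 12 rows; each row is the pose to reach, as a shift and turn from the pose commanded when the call began, along the tool's axes at that moment; what a row does not reach only later rows make up. A row lasts 1/8 s, in which the tool goes at most 62.5 mm and 10.7 degrees, less where a joint would pass 70% of its speed; a pose out of reach is approached as far as the arm can. A call with a gripper value outside its range is refused whole. The fingers move at their own pace and stop on an object; FORCE is the grip in N (left out, the last holds). Time passes only in rows, so rows that repeat a pose let the fingers close. It gives the time, the measured TCP pose, the force and the opening at its end, in the units of the state.
- get_state(): the state, without advancing time (a new reading comes with each control period).
- get_image(name): name is "scene" or "top"; returns a dict with "color" (480x640x3 uint8, blue, green, red), "mtx" (3x3 intrinsics, pixels), "R" (3x3) and "t" (3): a world point X has camera coordinates R X + t. Camera axes: x right, y down, z forward; pixel columns grow to the right and rows downward; lengths in m; the calibration is good to about 2 mm. A picture is of the moment at which its call begins. There is no depth.
- sign_off(): hands the job in, once; it reports no verdict.
The state is a dict: "clock": time; "qpos": joint angles; "qd": joint speeds; "effort": joint torques, N m; "position": TCP position; "ee_rot": TCP orientation; "contact_force": force on the tool from outside, world axes, zero at the start; "moment": the same for the moment, N m; "width": finger opening in m.
Only numpy, scipy, OpenCV 4.12 (cv2) and the standard library are available. Lean on these libraries where they do the work, as an engineer would, in place of code of your own. Each camera call takes 0.05 s, during which the arm holds its last target.

## Task

The blue lane on the tin-sorting table is finished: lift its divider by the blue grip and hang it on the hook stand, with its top bar lying in both orange hooks. Keep hold until both ends of the bar are fully down in their hooks, then let go so that it hangs still. Leave the divider with the yellow grip standing where it is.

Things in the scene. Friction and masses are not known exactly. Their poses are not given: they have to be found in the camera images.
- blue_divider_grip (a point): Centre of the blue grip plate (14 mm thick in x, 70 wide in y, 50 tall) atop a loose steel ladder-like divider, 0.3-0.6 kg, same both ways round, z up. Its 10 mm thick, 290 mm long top bar lies along y, 40 mm below this point, with 20 mm end discs at y = +/-140. Uprights at y = +/-75; cross feet (80 mm in x) reach 130 mm below this point.
- yellow_divider_grip (a point): Centre of the yellow grip of a second loose divider, the same in shape and size as the blue one. It stays where it is.
- hook_mid (a point): Half-way between the two orange hooks, at the height of the bar's centre line when it lies in both; y runs from hook to hook, z up. Hooks at y = +/-110 mm: V-shaped wires 8 mm thick, open to the top, 60 mm wide at the mouth, sides at 45 degrees, tips 22 mm above this point. When hung, the divider's grip centre is 40 mm above this point.
- hook_stand: Fixed stand that carries the hooks: grey base 150 x 260 mm with two dark posts 70 mm along +x from the hooks' middle, as tall as the hook tips. Origin on the table 130 mm below the hook-middle point, same axes.

How it is judged:
By the outcome, as a careful person would: the job done as asked, in the order asked, and still so for the second after the job is handed in, with the robot touching nothing.
It also fails if it takes over 42 s, if anything falls off the work surface, if the arm or the gripper's body presses on something with over 40 N, if the wrist force passes 120 N, or if a joint passes its speed limit or range.

## Working session

There is one attempt and no reset: what is moved stays moved. The work goes in short steps, Python scripts to look and compute and a shell command to move; the robot and the scene stay as the last step left them, time stands still between calls to the robot, and variables do not carry over. Pictures are saved under pics/ and viewed, and the job is handed in when it is done.

```bash
mkdir -p pics; ls
python3 - <<'E'
from rig import *
import cv2,numpy as np
s=get_state(); print({k:np.round(v,4).tolist() for k,v in s.items()}, grasp_offset)
for n in ("scene","top"):
    d=get_image(n); cv2.imwrite(f"pics/{n}0.png",d["color"]); np.savez(f"pics/{n}0.npz",**d)
    print(n,d["mtx"].round(1).tolist(),d["R"].round(3).tolist(),d["t"].round(3).tolist())
E
```

```text
pics
{'clock': 0.0, 'qpos': [1.111, 0.2766, 1.5062, -0.0, 1.3607, -0.121], 'qd': [0.0004, -0.0014, 0.0002, -0.0003, 0.001, -0.0003], 'effort': [0.0, -41.6777, -24.5807, -0.0004, 0.011, 0.0], 'position': [0.1909, 0.5418, 0.2305], 'ee_rot': [-0.6964, 0.6976, -0.1194, 0.119], 'contact_force': [-0.626, -0.8152, -0.2956], 'moment': [-0.0003, -0.0098, 0.0245], 'width': 0.0854} 0.0187
scene [[578.4, 0.0, 312.2], [0.0, 578.4, 235.3], [0.0, 0.0, 1.0]] [[-0.3, 0.953, 0.025], [0.51, 0.183, -0.84], [-0.806, -0.24, -0.541]] [0.169, -0.199, 1.521]
top [[608.1, 0.0, 320.1], [0.0, 608.1, 228.4], [0.0, 0.0, 1.0]] [[0.014, -1.0, 0.01], [-0.981, -0.016, -0.195], [0.195, -0.008, -0.981]] [-0.014, 0.582, 1.043]
```

View pics/scene0.png

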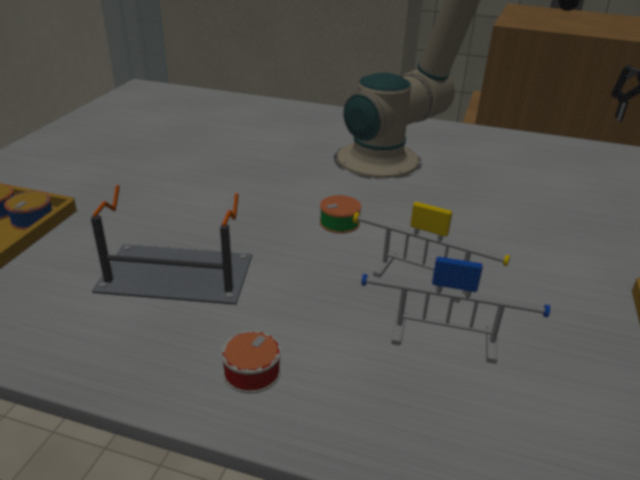

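View pics/top0.png

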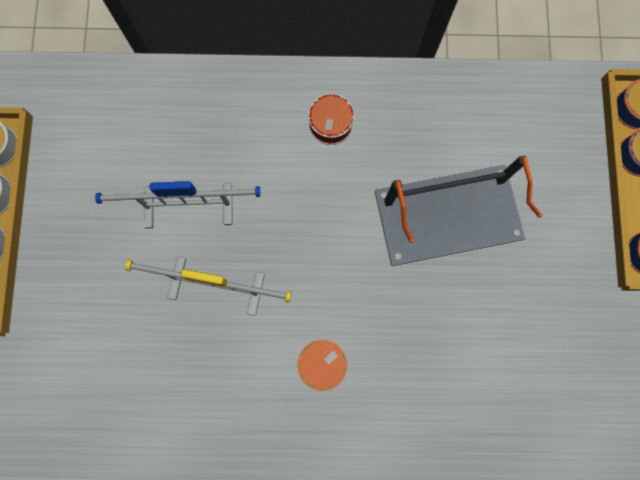

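Both views show the blue divider at top px ≈ (178,193), with its discs at (98,198) and (257,191). The yellow divider is near it, and the hooks are at about (405,210) and (530,185) in top. Next I measure by colour.

```bash
cat > h.py <<'E'
import cv2,numpy as np
def load(n,k=0): return dict(np.load(f"pics/{n}{k}.npz"))
def ray(d,p):
    c=-d["R"].T@d["t"]; v=d["R"].T@np.linalg.solve(d["mtx"],[p[0],p[1],1.]); return c,v/np.linalg.norm(v)
def onz(d,p,z):
    c,v=ray(d,p); return c+v*(z-c[2])/v[2]
def tri(d1,p1,d2,p2):
    c1,v1=ray(d1,p1);c2,v2=ray(d2,p2)
    s=np.linalg.lstsq(np.c_[v1,-v2],c2-c1,rcond=None)[0]
    a,b=c1+s[0]*v1,c2+s[1]*v2
    return (a+b)/2,np.linalg.norm(a-b)
def proj(d,X):
    q=d["mtx"]@(d["R"]@np.asarray(X)+d["t"]); return q[:2]/q[2]
def blobs(d,col,amin=12):
    h=cv2.cvtColor(d["color"],cv2.COLOR_BGR2HSV)
    lo,hi={"blue":((105,140,50),(130,255,255)),"yellow":((23,150,90),(33,255,255)),"orange":((4,170,90),(14,255,255))}[col]
    m=cv2.inRange(h,np.array(lo),np.array(hi))
    n,l,st,c=cv2.connectedComponentsWithStats(m)
    return [(c[i].round(1).tolist(),st[i].tolist()) for i in range(1,n) if st[i][4]>=amin],l
E
python3 - <<'E'
from h import *
for n in("scene","top"):
    d=load(n)
    print(n,'cam',(-d["R"].T@d["t"]).round(3))
    for c in("blue","yellow","orange"):
        print(c,*blobs(d,c)[0],sep="\n  ")
E
```

```text
scene cam [1.378 0.24  0.652]
blue
  ([13.3, 218.3], [8, 213, 10, 12, 47])
  ([456.7, 273.5], [433, 257, 49, 34, 1241])
  ([364.0, 278.8], [362, 275, 5, 9, 28])
  ([546.6, 310.0], [544, 305, 6, 11, 42])
yellow
  ([431.8, 208.1], [414, 202, 38, 13, 192])
  ([355.8, 215.5], [354, 213, 5, 7, 24])
  ([506.2, 258.7], [504, 255, 5, 8, 28])
orange
  ([115.4, 195.9], [113, 186, 5, 20, 43])
  ([234.8, 204.7], [232, 194, 5, 20, 42])
  ([99.2, 207.9], [94, 202, 12, 13, 36])
  ([226.3, 217.3], [223, 211, 8, 14, 39])
top cam [0.368 0.003 1.136]
blue
  ([172.5, 188.3], [150, 181, 46, 15, 556])
  ([257.5, 191.0], [256, 187, 4, 9, 35])
  ([97.9, 197.7], [96, 193, 6, 10, 43])
yellow
  ([128.2, 264.4], [126, 260, 6, 10, 45])
  ([203.1, 277.2], [181, 269, 45, 17, 385])
  ([287.8, 295.8], [286, 291, 5, 11, 40])
orange
  ([529.2, 186.1], [522, 157, 19, 60, 215])
  ([403.1, 210.4], [396, 181, 17, 61, 239])
```

Run:
```python
from h import *
a=load("scene")["color"];b=load("top")["color"]
cv2.imwrite("pics/crop1.png",np.hstack([cv2.resize(a[170:310,80:250],None,fx=2.3,fy=2.3,interpolation=2),cv2.resize(b[140:280,370:550],None,fx=2.2,fy=2.3,interpolation=2)]))
```

```text
(no output)
```

View pics/crop1.png

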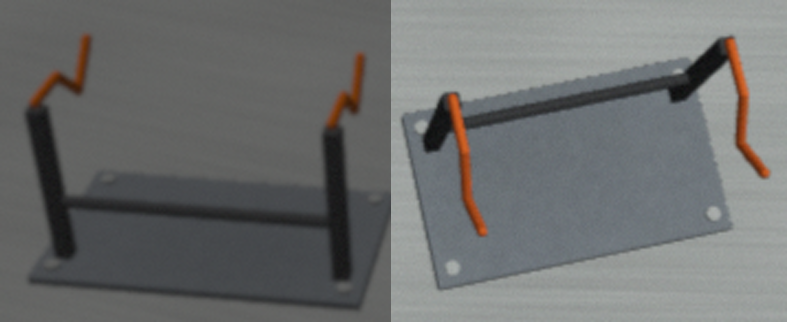

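```bash
python3 - <<'E'
from h import *
s,t=load("scene"),load("top")
def T(n,ps,pt,z): 
    X,e=tri(s,ps,t,pt); print(n,X.round(4),"gap",round(e,4),"onz top",onz(t,pt,z).round(4),"scene",onz(s,ps,z).round(4)); return X
bL=T("blue +y disc",(546.6,310),(97.9,197.7),.09)
bR=T("blue -y disc",(364,278.8),(257.5,191),.09)
yL=T("yel +y",(506.2,258.7),(128.2,264.4),.09)
yR=T("yel -y",(355.8,215.5),(287.8,295.8),.09)
T("blue grip",(456.7,273.5),(172.5,188.3),.13)
T("yel grip",(431.8,219),(203.1,277.2),.13)
print("len",np.linalg.norm(bL-bR),np.linalg.norm(yL-yR),(bL+bR)/2,(yL+yR)/2)
vA=T("vert -y",(114.3,209.1),(528.6,203.0),.117)
vB=T("vert +y",(233.9,217.8),(404.5,225.7),.117)
tA=T("tip -y",(117.7,186.5),(540,215.5),.148)
tB=T("tip +y",(236.5,194.5),(411,241),.148)
print(np.linalg.norm(vA-vB),(vA+vB)/2,np.degrees(np.arctan2(*(-(vB-vA)[:2]*[1,-1]))))
# base discs of top view
for p in ((384,195),(398,256),(515,233),(502,171)): print(onz(t,p,0.01).round(4))
E
python3 - <<'E'
import sys; sys.path.insert(0,'.')
from h import *
import os; os.chdir('.')
a=load("scene")["color"];b=load("top")["color"]
r=lambda im,x,y,w,h,f:cv2.resize(im[y:y+h,x:x+w],None,fx=f,fy=f,interpolation=cv2.INTER_NEAREST)
top=np.hstack([r(a,90,180,40,40,9),r(a,215,185,40,40,9)])
bot=np.hstack([r(b,385,175,40,70,4),r(b,515,150,40,70,4),r(b,90,175,100,60,4)[:280]] ) if 0 else np.hstack([r(b,385,176,72,42,5),r(b,510,150,72,42,5)])
cv2.imwrite("pics/crop2.png",top)
cv2.imwrite("pics/crop3.png",np.hstack([r(b,385,175,45,70,8),r(b,510,150,45,70,8)]))
E
```

```text
blue +y disc [0.6243 0.388  0.0919] gap 0.0019 onz top [0.6247 0.3877 0.09  ] scene [0.6212 0.3895 0.09  ]
blue -y disc [0.6407 0.1079 0.0925] gap 0.003 onz top [0.6417 0.1067 0.09  ] scene [0.6371 0.1088 0.09  ]
yel +y [0.5065 0.3252 0.0939] gap 0.0018 onz top [0.507  0.3255 0.09  ] scene [0.5    0.3267 0.09  ]
yel -y [0.4564 0.0492 0.0953] gap 0.002 onz top [0.457  0.0485 0.09  ] scene [0.4474 0.0484 0.09  ]
blue grip [0.6329 0.2482 0.1321] gap 0.0021 onz top [0.6335 0.2477 0.13  ] scene [0.6294 0.2493 0.13  ]
yel grip [0.4819 0.1896 0.1309] gap 0.0039 onz top [0.4823 0.1878 0.13  ] scene [0.4795 0.1914 0.13  ]
len 0.2805690158875871 0.2804719425269926 [0.63249061 0.2479871  0.09220052] [0.48142635 0.1872098  0.09457203]
vert -y [ 0.6198 -0.3625  0.1176] gap 0.0049 onz top [ 0.6211 -0.3651  0.117 ] scene [ 0.6194 -0.36    0.117 ]
vert +y [ 0.5764 -0.1471  0.1185] gap 0.0048 onz top [ 0.5775 -0.1496  0.117 ] scene [ 0.5742 -0.1456  0.117 ]
tip -y [ 0.5909 -0.3691  0.1482] gap 0.0054 onz top [ 0.5922 -0.3719  0.148 ] scene [ 0.5913 -0.3658  0.148 ]
tip +y [ 0.5449 -0.1537  0.148 ] gap 0.0034 onz top [ 0.5455 -0.1554  0.148 ] scene [ 0.545  -0.1518  0.148 ]
0.21973490477832439 [ 0.59808326 -0.25477803  0.1180131 ] 11.392168596739062
[ 0.6588 -0.1271  0.01  ]
[ 0.5413 -0.1526  0.01  ]
[ 0.5888 -0.3748  0.01  ]
[ 0.7104 -0.3555  0.01  ]
```

View pics/crop2.png

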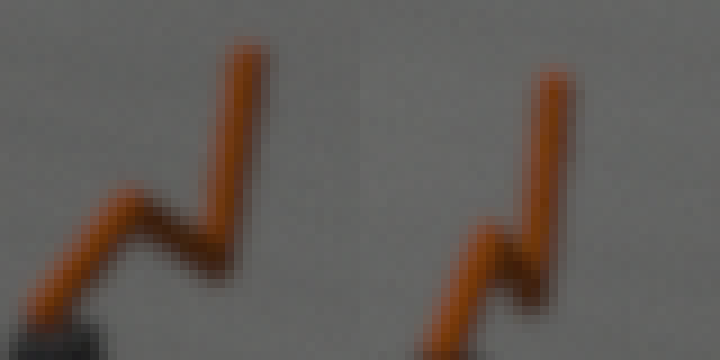

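View pics/crop3.png

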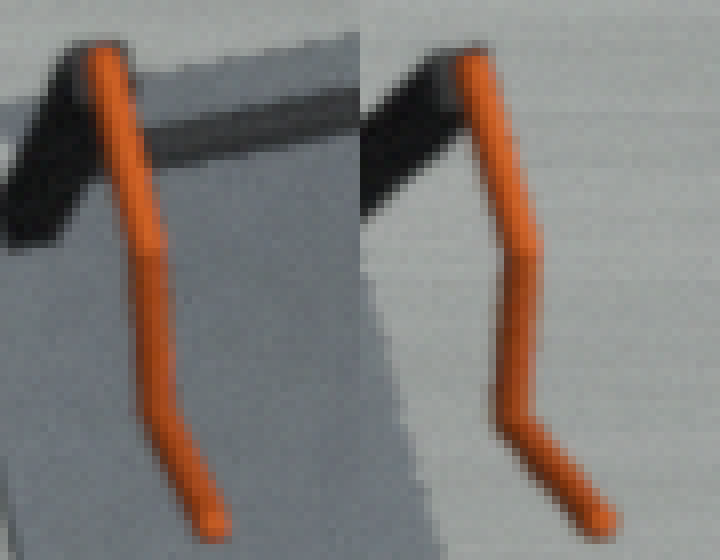

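```bash
cat > rel.py <<'E'
import numpy as np
from scipy.spatial.transform import Rotation as Ro
from rig import get_state
def cur():
    s=get_state(); q=np.array(s["ee_rot"]); return np.array(s["position"]),Ro.from_quat(q[[1,2,3,0]])
def goalR(yaw_deg,sign):
    a=np.radians(yaw_deg); y=np.array([0,0,-1.]); z=sign*np.array([np.cos(a),np.sin(a),0]); x=np.cross(y,z)
    return Ro.from_matrix(np.c_[x,y,z])
def rel(p,yaw):
    p0,R0=cur()
    best=min((goalR(yaw,s) for s in(1,-1)),key=lambda g:(R0.inv()*g).magnitude())
    return R0.inv().apply(np.array(p)-p0)*100,(R0.inv()*best).as_rotvec(degrees=True)/8
E
python3 - <<'E'
from rel import *
p,R=cur(); print(R.as_matrix().round(3))
for z in(.235,.113): print([v.round(3) for v in rel([.6325,.248,z],3.35)])
E
```

```text
[[ 0.943 -0.001  0.332]
 [-0.332 -0.001  0.943]
 [-0.    -1.    -0.002]]
[array([ 51.417,  -0.436, -13.042]), array([1.100e-02, 8.405e+00, 5.000e-03])]
[array([ 51.42 ,  11.764, -13.023]), array([1.100e-02, 8.405e+00, 5.000e-03])]
```

```bash
python3 -m jog '[0,5,0,-1.3,0,0.8,0, 0,10,0,-2.6,0,1.6,0, 0,15.5,0,-3.9,0,2.5,0, 0,21,0,-5.3,0,3.4,0, 0,26.5,0,-6.7,0,4.3,0, 0,32,0,-8.1,0,5.2,0, 0,37.5,0,-9.5,0,6.1,0, 0,42.5,0,-10.8,0,7,0, 0,47.5,-0.4,-12.1,0,7.8,0, 0,51.4,-0.4,-13.04,0,8.4,0, 0,51.4,-0.4,-13.04,0,8.4,0, 0,51.4,-0.4,-13.04,0,8.4,0]'
python3 - <<'E'
from rel import *
for z in(.113,): print([v.round(3) for v in rel([.6325,.248,z],3.35)])
from rig import *
import cv2
for n in ("scene","top"):
    d=get_image(n); cv2.imwrite(f"pics/{n}1.png",d["color"]); np.savez(f"pics/{n}1.npz",**d)
E
```

```text
clock: 1.6
position: [0.6318, 0.2486, 0.2346]
ee_rot: [-0.514, 0.515, -0.486, 0.484]
contact_force: [-0.1, 0.2, -0.8]
width: 0.0849
[array([ 0.07 , 12.157,  0.091]), array([ 0.015,  0.006, -0.002])]
```

View pics/scene1.png

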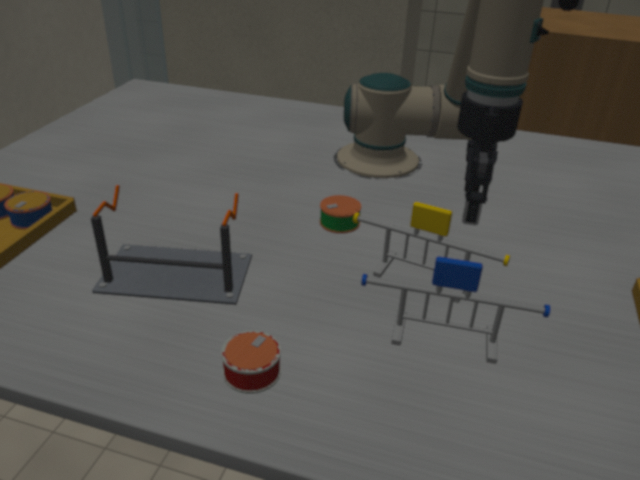

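Run:
```python
from h import *
s=load("scene",1);t=load("top",1)
for X in([.632,.2485,.2346],[.632,.2485,.13],[.675,.2485,.2346],[.589,.2485,.2346]):print(proj(s,X),proj(t,X))
```

```text
[467.75028931 215.41745503] [156.40646521 171.59615156]
[456.0242984  274.34955735] [171.96940806 189.1507626 ]
[465.11942166 230.59623506] [158.25277124 144.88836342]
[470.16910324 201.46211811] [154.52676371 198.78702268]
```

View pics/top1.png

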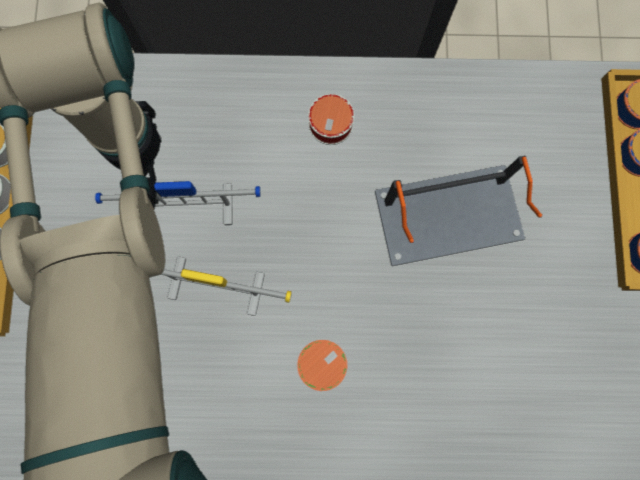

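```bash
python3 -m jog '[0,0.07,3,0.1,0,0,0, 0,0.07,6,0.1,0,0,0, 0,0.07,8.5,0.1,0,0,0, 0,0.07,10.5,0.1,0,0,0, 0,0.07,12,0.1,0,0,0, 0,0.07,12.1,0.1,0,0,0, 0,0.07,12.1,0.1,0,0,0]' 60
python3 - <<'E'
from rig import *
import cv2,numpy as np
d=get_image("scene"); cv2.imwrite("pics/scene2.png",d["color"][150:390,300:620].repeat(2,0).repeat(2,1))
E
```

```text
clock: 2.58
position: [0.6339, 0.2484, 0.1152]
ee_rot: [0.515, -0.514, 0.485, -0.485]
contact_force: [0.4, -0.4, 0.5]
width: 0.0852
```

View pics/scene2.png

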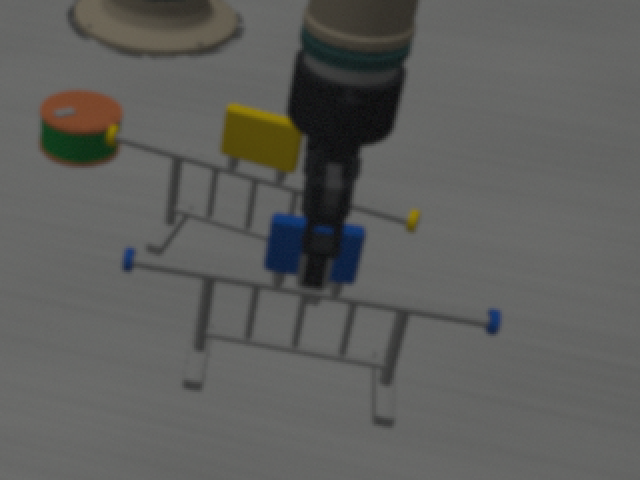

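The fingers straddle the blue plate near its centre (zoomed crop, front finger at (315,260)). Closing now.

```bash
python3 -m jog '[150,0,0,0,0,0,0, 180,0,0,0,0,0,0, 220,0,0,0,0,0,0, 255,0,0,0,0,0,0, 255,0,0,0,0,0,0, 255,0,0,0,0,0,0, 255,0,0,0,0,0,0, 255,0,0,0,0,0,0]' 70
```

```text
clock: 3.62
position: [0.6333, 0.2478, 0.1144]
ee_rot: [-0.514, 0.515, -0.485, 0.485]
contact_force: [-2.4, -0.7, 1.3]
width: 0.0132
```

Gripped at 13 mm opening, as expected for the 14 mm plate. Lifting straight up by 19 cm.

```bash
python3 -m jog '[255,0,-0.5,0,0,0,0, 255,0,-1.5,0,0,0,0, 255,0,-3.5,0,0,0,0, 255,0,-6,0,0,0,0, 255,0,-8.5,0,0,0,0, 255,0,-11,0,0,0,0, 255,0,-13.5,0,0,0,0, 255,0,-16,0,0,0,0, 255,0,-18,0,0,0,0, 255,0,-19,0,0,0,0, 255,0,-19,0,0,0,0, 255,0,-19,0,0,0,0]'
python3 - <<'E'
from rig import *
import cv2,numpy as np
for n in ("scene","top"):
    d=get_image(n); cv2.imwrite(f"pics/{n}3.png",d["color"]); np.savez(f"pics/{n}3.npz",**d)
from h import *
from rel import rel,cur
s,t=load("scene",3),load("top",3)
for d in(s,t): print(*blobs(d,"blue")[0],sep="\n")
print(get_state()["position"],[v.round(2) for v in rel([.598,-.255,.305],11.8)])
E
```

```text
clock: 5.12
position: [0.6331, 0.2477, 0.303]
ee_rot: [-0.514, 0.515, -0.485, 0.485]
contact_force: [-0.4, -1.2, -5.9]
width: 0.0138
([461.8, 159.1], [452, 142, 21, 35, 550])
([496.3, 163.9], [482, 146, 26, 35, 530])
([373.3, 174.0], [371, 169, 5, 11, 40])
([581.1, 201.5], [578, 196, 7, 12, 59])
([13.7, 218.2], [8, 213, 11, 12, 56])
([625.7, 114.1], [621, 112, 9, 6, 14])
([156.9, 152.5], [143, 144, 28, 19, 376])
([245.3, 158.5], [243, 153, 6, 12, 59])
([52.6, 166.4], [49, 160, 9, 13, 74])
[0.63314317 0.24776221 0.30295323] [array([49.98, -0.17, -6.48]), array([ 0.02, -1.05,  0.  ])]
```

View pics/scene3.png

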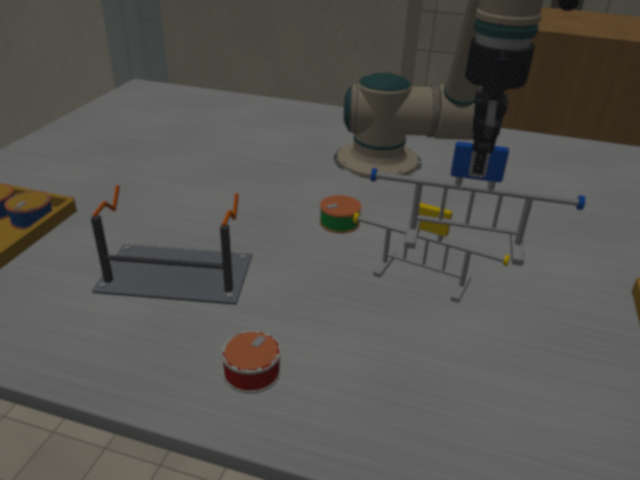

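The divider hangs level in the grip (discs at (373,174) and (581,201)) and the yellow one is untouched. Carrying it across.

```bash
python3 - <<'E'
from h import *
s,t=load("scene",3),load("top",3)
a,e=tri(s,(581.1,201.5),t,(52.6,166.4));b,f=tri(s,(373.3,174),t,(245.3,158.5))
print(a,e,b,f,(a+b)/2,a-b,np.degrees(np.arctan2(-(a-b)[0],(a-b)[1])))
E
python3 -m jog '[255,2,0,-0.2,0,0,0, 255,5.5,0,-0.5,0,-0.1,0, 255,10,0,-1.1,0,-0.2,0, 255,15,0,-1.7,0,-0.3,0, 255,20,0,-2.4,0,-0.4,0, 255,25,0,-3.1,0,-0.5,0, 255,30,0,-3.8,0,-0.6,0, 255,35,0,-4.5,0,-0.7,0, 255,40,0,-5.2,0,-0.8,0, 255,44.5,-0.1,-5.8,0,-0.9,0, 255,48,-0.2,-6.3,0,-1,0, 255,50,-0.2,-6.5,0,-1.05,0]'
python3 -m jog '[255,0,0,0,0,0,0, 255,0,0,0,0,0,0, 255,0,0,0,0,0,0]'
python3 - <<'E'
from rig import *
import cv2,numpy as np
for n in ("scene","top"):
    d=get_image(n); cv2.imwrite(f"pics/{n}4.png",d["color"]); np.savez(f"pics/{n}4.npz",**d)
from h import *
for n in("scene","top"): print(*blobs(load(n,4),"blue")[0],sep="\n")
E
```

```text
[0.62403428 0.38835566 0.28007585] 0.0014505595589892153 [0.64077848 0.10815413 0.27994793] 0.0015202483096020932 [0.63240638 0.2482549  0.28001189] [-1.67442022e-02  2.80201528e-01  1.27911554e-04] 3.4197978627345402
clock: 6.72
position: [0.5971, -0.2577, 0.3059]
ee_rot: [-0.548, 0.548, -0.447, 0.446]
contact_force: [0.5, 0.4, -5.5]
width: 0.0129
clock: 7.1
position: [0.5984, -0.2536, 0.3064]
ee_rot: [0.549, -0.549, 0.446, -0.445]
contact_force: [-0.2, 0.5, -5.8]
width: 0.0134
([145.4, 103.3], [139, 87, 16, 31, 254])
([173.3, 103.1], [164, 87, 19, 32, 450])
([79.8, 120.7], [78, 117, 5, 9, 34])
([247.6, 131.1], [246, 127, 4, 10, 35])
([13.6, 218.1], [9, 213, 11, 11, 48])
([630.3, 165.5], [626, 161, 10, 10, 31])
([587.4, 172.2], [583, 166, 9, 13, 69])
([480.1, 186.5], [474, 178, 14, 17, 124])
([399.5, 207.8], [396, 202, 8, 13, 69])
```

View pics/scene4.png

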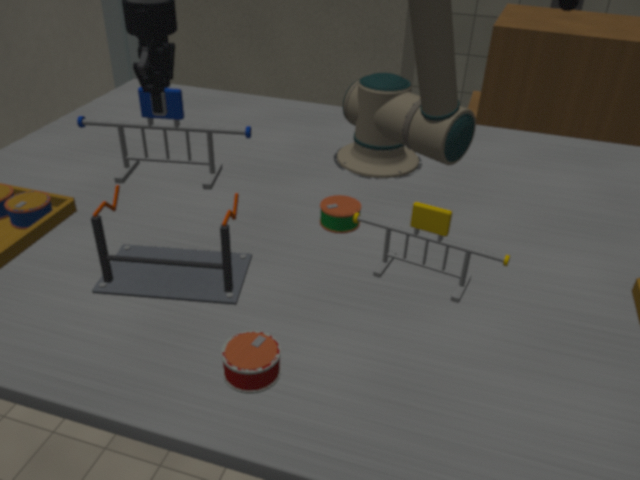

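View pics/top4.png

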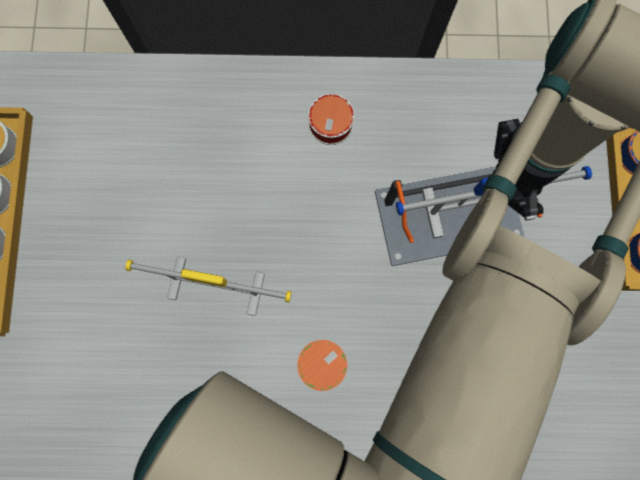

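The bar is above the hooks and level, with discs at scene (80,121)/(248,131) and top (587,172)/(400,208). Next I compare it with the hook vertices using the same cameras.

Run:
```python
from h import *
from rel import *
s,t=load("scene",4),load("top",4)
b,f=tri(s,(79.8,120.7),t,(587.4,172.2));a,e=tri(s,(247.6,131.1),t,(399.5,207.8))
print(a,e,b,f);m=(a+b)/2
vA,_=tri(s,(114.7,208.7),t,(528.7,201.9));vB,_=tri(s,(235,217.2),t,(404.4,225.6));h=(vA+vB)/2
yaw=lambda d:np.degrees(np.arctan2(-d[0],d[1]))
print("bar mid",m,"yaw",yaw(a-b),"hook",vA,vB,h,yaw(vB-vA))
p,R=cur(); d=h-m; print("dxy",d, "tool cm",R.inv().apply(d*[1,1,0])*100,"TCP-bar z",p[2]-m[2],R.as_matrix().round(3))
```

```text
[ 0.56892623 -0.11649804  0.28417342] 0.002601883365692593 [ 0.62650343 -0.39189878  0.28426066] 0.003160210001090642
bar mid [ 0.59771483 -0.25419841  0.28421704] yaw 11.808570037963156 hook [ 0.62092234 -0.36136473  0.11950266] [ 0.57598264 -0.14592211  0.1198881 ] [ 0.59845249 -0.25364342  0.11969538] 11.782518319290144
dxy [ 0.00073766  0.00055499 -0.16452166] tool cm [-3.91294734e-02  3.48546363e-05  8.36088883e-02] TCP-bar z 0.022277606428251828 [[ 0.206  0.     0.979]
 [-0.979  0.     0.206]
 [-0.    -1.     0.   ]]
```

Aligned to within 1 mm and 0.1°. Lowering, the last part slowly.

```bash
python3 -m jog '[255,0,1,0.1,0,0,0, 255,0,3,0.1,0,0,0, 255,0,5.5,0.1,0,0,0, 255,0,8,0.1,0,0,0, 255,0,10,0.1,0,0,0, 255,0,11.5,0.1,0,0,0, 255,0,12.8,0.1,0,0,0, 255,0,13.5,0.1,0,0,0, 255,0,13.8,0.1,0,0,0, 255,0,14.1,0.1,0,0,0, 255,0,14.1,0.1,0,0,0]'
python3 -m jog '[255,0,0.3,0,0,0,0, 255,0,0.5,0,0,0,0, 255,0,0.7,0,0,0,0, 255,0,0.7,0,0,0,0, 255,0,0.7,0,0,0,0]'
python3 -m jog '[255,0,0.15,0,0,0,0, 255,0,0.3,0,0,0,0, 255,0,0.3,0,0,0,0, 255,0,0.3,0,0,0,0]'
```

```text
clock: 8.57
position: [0.5993, -0.2549, 0.1655]
ee_rot: [0.549, -0.549, 0.446, -0.446]
contact_force: [-0.1, 0.1, -6.0]
width: 0.0132
clock: 9.2
position: [0.5993, -0.2549, 0.1583]
ee_rot: [0.549, -0.549, 0.446, -0.446]
contact_force: [0.5, -0.8, -5.7]
width: 0.0132
clock: 9.7
position: [0.5993, -0.2549, 0.1553]
ee_rot: [0.549, -0.549, 0.446, -0.446]
contact_force: [0.4, -0.8, -5.9]
width: 0.0129
```

```bash
python3 -m jog '[255,0,0.1,0,0,0,0, 255,0,0.1,0,0,0,0, 255,0,0.2,0,0,0,0, 255,0,0.2,0,0,0,0, 255,0,0.2,0,0,0,0]'
python3 - <<'E'
from rig import *
import cv2,numpy as np
for n in ("scene","top"):
    d=get_image(n); cv2.imwrite(f"pics/{n}5.png",d["color"]); np.savez(f"pics/{n}5.npz",**d)
a=cv2.imread("pics/scene5.png")[110:310,60:280];b=cv2.imread("pics/top5.png")[130:310,370:610]
cv2.imwrite("pics/c5.png",np.hstack([cv2.resize(a,(400,364)),cv2.resize(b,(400,364))]))
E
```

```text
clock: 10.32
position: [0.5996, -0.255, 0.1541]
ee_rot: [0.549, -0.549, 0.445, -0.446]
contact_force: [-1.2, 0.6, 2.2]
width: 0.0132
```

View pics/c5.png

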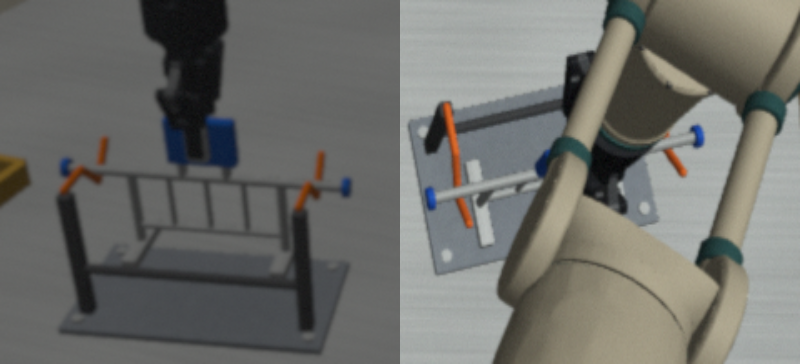

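The bar lies in both hooks, and the vertical force has gone from −5.9 to +2.2 N. I'll press a little more to check that both ends are bottomed.

```bash
python3 -m jog '[255,0,0.1,0,0,0,0, 255,0,0.1,0,0,0,0, 255,0,0.1,0,0,0,0, 255,0,0.1,0,0,0,0]'
python3 - <<'E'
from rig import *
import cv2,numpy as np
print(get_state()["moment"],get_state()["contact_force"])
for n in ("scene","top"):
    d=get_image(n); np.savez(f"pics/{n}6.npz",**d)
from h import *
for n in("scene","top"): print(*blobs(load(n,6),"blue")[0],sep="\n")
E
```

```text
clock: 10.92
position: [0.5996, -0.2551, 0.1539]
ee_rot: [0.549, -0.549, 0.445, -0.447]
contact_force: [-1.7, 1.0, 6.4]
width: 0.0134
[0.15754782 0.17273023 0.34438962] [-1.72681396  0.9722318   6.36105025]
([155.8, 189.0], [150, 175, 12, 25, 166])
([181.5, 187.5], [173, 174, 17, 28, 344])
([95.1, 201.2], [94, 198, 4, 8, 24])
([249.8, 212.4], [248, 209, 4, 8, 25])
([14.6, 218.5], [8, 213, 14, 12, 72])
([628.9, 117.4], [619, 105, 21, 22, 114])
([630.9, 164.6], [623, 154, 17, 20, 114])
([548.7, 196.3], [545, 192, 7, 10, 45])
([455.2, 210.6], [452, 204, 9, 13, 57])
([388.0, 227.7], [385, 223, 7, 11, 49])
([636.0, 261.0], [631, 253, 9, 17, 59])
```

Run:
```python
from h import *
s,t=load("scene",6),load("top",6)
print(tri(s,(95.1,201.2),t,(548.7,196.3)),tri(s,(249.8,212.4),t,(388,227.7)))
```

```text
(array([ 0.62863786, -0.39268471,  0.13261534]), np.float64(0.003694785735009754)) (array([ 0.57006182, -0.11793713,  0.13174854]), np.float64(0.0031830048480163166))
```

Both ends are at z ≈ 0.132. Camera bias is +2 mm, so the true height is about 0.130: fully seated. Now opening gently.

```bash
python3 -m jog '[222,0,0,0,0,0,0, 216,0,0,0,0,0,0, 212,0,0,0,0,0,0, 208,0,0,0,0,0,0, 204,0,0,0,0,0,0, 198,0,0,0,0,0,0, 190,0,0,0,0,0,0, 180,0,0,0,0,0,0, 160,0,0,0,0,0,0, 140,0,0,0,0,0,0, 120,0,0,0,0,0,0, 120,0,0,0,0,0,0]' 20
python3 - <<'E'
from rig import *
import cv2,numpy as np
for n in ("scene","top"):
    d=get_image(n); cv2.imwrite(f"pics/{n}7.png",d["color"]); np.savez(f"pics/{n}7.npz",**d)
from h import *
for n in("scene","top"): print(*blobs(load(n,7),"blue")[0],sep="\n")
a=cv2.imread("pics/scene7.png")[110:310,60:280];b=cv2.imread("pics/top7.png")[130:310,370:610]
cv2.imwrite("pics/c7.png",np.hstack([cv2.resize(a,(400,364)),cv2.resize(b,(400,364))]))
E
```

```text
clock: 12.52
position: [0.5993, -0.2549, 0.1523]
ee_rot: [0.549, -0.549, 0.446, -0.446]
contact_force: [-0.6, -0.4, -0.0]
width: 0.0451
([179.8, 186.9], [170, 173, 20, 29, 434])
([154.9, 191.8], [152, 186, 7, 13, 68])
([95.1, 201.2], [94, 198, 4, 8, 24])
([249.7, 212.3], [248, 208, 4, 9, 27])
([14.4, 218.2], [8, 212, 12, 13, 68])
([621.8, 107.1], [619, 105, 6, 5, 13])
([629.1, 117.9], [619, 109, 21, 18, 119])
([630.4, 164.1], [623, 151, 17, 23, 120])
([548.7, 196.3], [545, 192, 7, 10, 45])
([455.2, 210.6], [452, 204, 9, 13, 54])
([388.1, 227.8], [385, 223, 7, 11, 51])
([635.3, 259.9], [633, 256, 5, 9, 18])
([638.0, 265.1], [636, 261, 4, 8, 20])
```

View pics/c7.png

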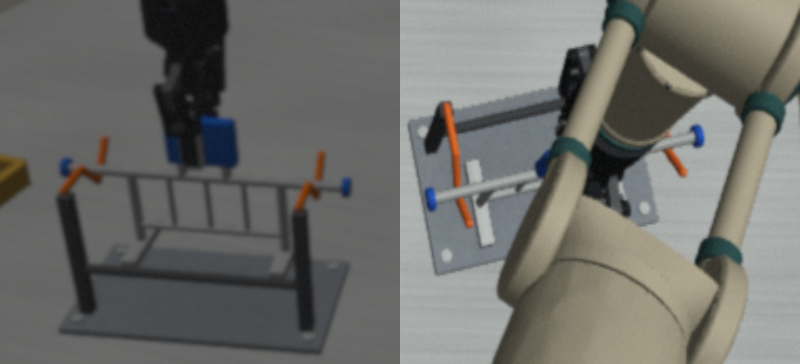

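Released, force zero, and the discs have not moved. Retreating straight up, opening a bit more.

```bash
python3 -m jog '[90,0,0,0,0,0,0, 90,0,-1,0,0,0,0, 90,0,-3,0,0,0,0, 90,0,-5.5,0,0,0,0, 90,0,-8,0,0,0,0, 90,0,-11,0,0,0,0, 90,0,-14,0,0,0,0, 90,0,-16,0,0,0,0, 90,0,-17,0,0,0,0, 90,0,-17,0,0,0,0, 90,0,-17,0,0,0,0, 90,0,-17,0,0,0,0]'
python3 -m jog '[90,0,0,0,0,0,0, 90,0,0,0,0,0,0, 90,0,0,0,0,0,0, 90,0,0,0,0,0,0, 90,0,0,0,0,0,0, 90,0,0,0,0,0,0, 90,0,0,0,0,0,0, 90,0,0,0,0,0,0]'
python3 - <<'E'
from rig import *
import cv2,numpy as np
for n in ("scene","top"):
    d=get_image(n); cv2.imwrite(f"pics/{n}8.png",d["color"]); np.savez(f"pics/{n}8.npz",**d)
from h import *
for n in("scene","top"): 
  for c in("blue","yellow"): print(n,c,*blobs(load(n,8),c)[0],sep="\n")
E
```

```text
clock: 14.12
position: [0.5989, -0.2547, 0.3211]
ee_rot: [-0.549, 0.549, -0.447, 0.445]
contact_force: [-0.5, -0.4, 0.7]
width: 0.055
clock: 15.12
position: [0.5992, -0.2549, 0.3223]
ee_rot: [0.549, -0.549, 0.446, -0.446]
contact_force: [-0.3, -0.3, 0.1]
width: 0.0553
scene
blue
([169.9, 186.8], [150, 174, 40, 28, 923])
([95.1, 201.0], [94, 198, 4, 8, 23])
([249.7, 212.4], [248, 209, 4, 8, 26])
([13.4, 218.2], [8, 213, 10, 12, 52])
scene
yellow
([432.0, 208.2], [414, 202, 38, 13, 196])
([355.8, 215.6], [354, 213, 5, 7, 25])
([506.1, 258.8], [504, 255, 5, 8, 30])
top
blue
([632.6, 167.0], [626, 161, 14, 12, 44])
([548.8, 196.1], [545, 192, 7, 10, 43])
([464.5, 208.5], [452, 200, 28, 17, 270])
([388.1, 227.8], [385, 223, 7, 11, 51])
([637.4, 262.4], [634, 257, 6, 11, 20])
top
yellow
([128.1, 264.4], [126, 260, 6, 10, 44])
([203.2, 277.3], [181, 269, 45, 17, 398])
([287.8, 295.8], [286, 291, 5, 11, 40])
```

View pics/scene8.png

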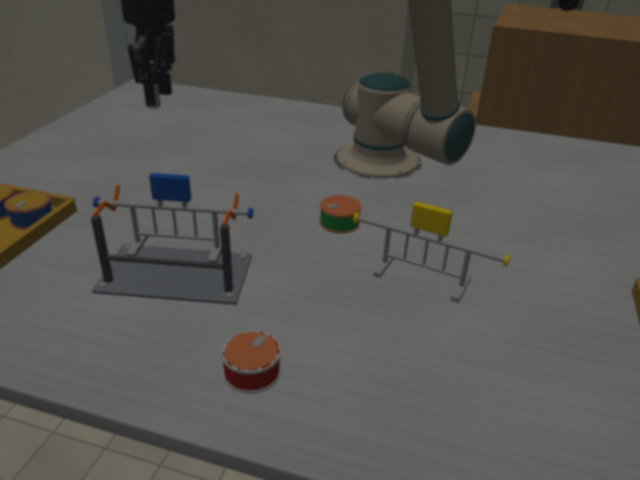

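The divider hangs still with its discs unchanged at (95,201) and (250,212). The yellow divider's pixels match the first picture.

```bash
python3 -c "
from rig import *
print(sign_off())"
```

```text
the job is handed in; nothing more can be done
None
```

The blue divider now hangs on the stand with its top bar in both orange hooks, and I handed the job in at about 15 s of the 42 s allowed. I lifted it by the blue grip, carried it over the hook tips and lowered it. I kept hold until both ends were down, then let go and backed straight up.

**Seated:** both bar ends measured z ≈ 0.132 m. The cameras read about 2 mm high on this divider, so that matches the 0.130 m hook height. Pressing down raised the vertical force to about 6 N with almost no further travel.

**After release:** the end discs stayed within about 0.2 pixel in both views for about 2.6 s. The tool read about zero force and was 17 cm clear.

**Yellow divider:** its pixels match the first picture to within about 0.2 pixel, so it has not moved.

No check failed. The two cameras' sight lines missed each other by 3–5 mm at the hooks, mostly along the bar, where there is ample slack.

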